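Run in a turntable platter bearing

TASK

Run in the bearing of the turntable platter: grip the black crank knob and wind it anticlockwise (seen from above) until the platter itself turns at about 20 revolutions a minute, keep it between 17 and 23 for at least 5 seconds without a break and never let it reach 28. Then bring the platter to a stop with its index block under the tip of the fixed pointer, let go of the knob and draw the gripper clear. Work by the knob only: do not touch the platter or the brass weight standing on it, and leave everything else on the bench where it is.

Things in the scene. Friction and masses are not known exactly. Their poses are not given: they have to be found in the camera images.
- rig: run-in rig fixed to the bench: round grey foot 220 mm across carrying an aluminium turntable platter (300 mm across, 24 mm thick, top 75 mm above the bench, black rubber mat) on an upright bearing. Origin on the platter's axis at bench height; z up, +x from the axis towards the pointer. The pointer's grey post, 30 mm wide, 106 mm high, stands 186 mm from the axis
- pointer_tip (a point): tip of the fixed dark steel pointer, a blade 8 mm wide reaching in from the post over the platter's rim; the tip is 140 mm from the axis, 100 mm above the bench
- index_block (a point): top centre of the index block on the platter, a black block 20 mm (radially) x 30 mm x 11 mm high near the rim, 138 mm from the axis, top 86 mm above the bench; it turns with the platter and passes under the pointer
- platter (a joint): turn of the platter in rad, counting on over many turns; grows anticlockwise seen from above; 0 and every multiple of 2 pi put the index block exactly under the pointer tip. 20 rev/min = 2.09 rad/s. Nominal inertia with the weight 0.029 kg m2 (varies by up to 40 percent). The new bearing adds dry and oily drag that is not known beforehand, 0.01 to 0.03 N m in all at this speed
- knob_grip (a point): gripping point on the axis of the crank knob, 151 mm above the bench. The knob is an upright black cylinder 30 mm across, 50 mm high (124 to 174 mm above the bench), spinning freely on its pin, 65 mm from the platter's axis on a flat steel crank arm (top face 121 mm above the bench; low hub cap to 131 mm in the middle) that sweeps full circles above the platter and all on it
- crank (a joint): turn of the crank arm relative to the platter, rad, anticlockwise positive. Its oil-damped hub is not fixed to the platter but drags it round with 0.025 N m (nominal) per rad/s of speed difference and no dry friction. So the platter follows the crank with a time constant of about 1 s and settles clearly slower than the crank, as the drag demands; a held crank brakes it
- weight: loose brass weight, a cylinder 44 mm across and 30 mm high, nominally 0.4 kg, standing on the platter's rubber mat about 100 mm from the axis and riding round with it; origin at the centre of its underside
- tub: white round tub of small black parts, 104 mm across, 40 mm high, on the bench near the rig; origin at the centre of its underside
- tape: roll of brown tape lying flat, 90 mm across, 24 mm high, near the rig; origin at the centre of its underside
- wrench: steel wrench 140 mm long lying beside the rig; origin under its middle
- dispenser: blue dispenser bottle, 60 mm across, 130 mm high, to the right of the rig; origin at the centre of its underside
- carton: small cardboard carton 90 x 60 x 50 mm, to the right of the rig; origin at the centre of its underside
- fascia: black front panel 430 x 130 x 5 mm lying on a white foam sheet at the left; origin at the centre of its underside

How it is judged:
By the outcome, as a careful person would: the job done as asked, in the order asked, and still so for the second after the job is handed in, with the robot touching nothing.
It also fails if it takes over 58 s, if anything falls off the work surface, if the arm or the gripper's body presses on something with over 40 N, if the wrist force passes 120 N, or if a joint passes its speed limit or range.

ROBOT

A 6-joint arm with a two-finger parallel gripper is mounted at the origin on the work surface. World frame = base frame: x ahead of the robot, y to its left, z up, the work surface at z = 0. Lengths are in m, angles in rad, forces in N, time in s.
With the tool pointing down it reaches from about 0.375 to 0.75 m from the base axis. Payload 9 kg.
Tool frame: the origin (TCP) lies midway between the tips of the shut fingers; the grasp point (between the pads) lies 19 mm behind it; z points along the fingers, y is the line along which they close (so a half turn about z gives the same grasp; the last joint's range is limited). The gripper opens to 85 mm and grips with 20 to 120 N. Pads are 22 mm wide; open, the fingers measure 114 mm over their backs; the gripper's body (76 mm by 85 mm) begins 54 mm behind the grasp point. The pads swing forward as they close: fully open they stand 13 mm farther back than shut.
Start: joints at [-1.408, 0.104, 0.097, 1.564, 0, 1.353], TCP at [0.223, -0.557, 0.231] pointing down, gripper open.
Joint ranges: [-2.99, 2.99], [-0.84, 1.86], [-1.1, 1.16], [-1.84, 2.11], [-1.51, 1.56], [-3.14, 3.14]. Speed limits (rad/s): [2.22, 2.22, 2.57, 3.14, 3.14, 3.14].

INTERFACE

Orientations are given as a 3x3 rotation matrix whose columns are the frame's x, y, z axes.
In Python, from rig import arm gives the robot as it stands.
- The arm moves only by the tool carry_out, never from a script. Its argument "increments" is a list of rows, each a list of 3 entries, a list of its own where there are three numbers: the shift along the tool's x, y, z in mm, then the turn, a rotation vector about the tool's x, y, z in degrees, then the finger opening in mm, from 0 to 85.4. A call has 1 to 20 rows; each row shifts and turns the commanded pose from where the row before left it, along the tool's axes as they then stand; what a row does not reach is not made up. A row lasts 1/10 s, in which the tool goes at most 50 mm and 8.59 degrees, less where a joint would pass 70% of its speed; a pose out of reach is approached as far as the arm can. A call is refused whole if a number of a shift passes 50 or a number of a turn 8.59, either way. A call with a gripper value outside its range is refused whole. The fingers move at their own pace and stop on an object; "grip_force" is the grip in N (left out, the last holds). Time passes only in rows, so rows that do not move let the fingers close. It gives the time, the measured TCP pose, the force, the opening and the grip force at its end, in the units of the state.
- arm.state(): the state, without advancing time (a new reading comes with each control period).
- arm.snapshot(name): name is "side" or "top"; returns a dict with "color" (384x512x3 uint8, red, green, blue), "range_z" (384x512 float32, m along the optical axis (not along the pixel's ray), 0 where there is no reading), "fx", "fy", "cx", "cy" (pixels), "R" (3x3) and "t" (3): a world point X has camera coordinates R X + t. Camera axes: x right, y down, z forward; pixel columns grow to the right and rows downward; lengths in m; the calibration is good to about 2 mm. A picture is of the moment at which its call begins.
- arm.close_job(): hands the job in; it is judged then, once.
The state is a dict: "time_s": time; "qpos": joint angles; "qd": joint speeds; "tau": joint torques, N m; "ee_pos": TCP position; "eef_rot": TCP orientation; "ft_force": force on the tool from outside, world axes, zero at the start; "ft_torque": the same for the moment, N m; "grip_width": finger opening in m; "finger_force": force on a finger pad.
Only numpy, scipy, OpenCV 4.12 (cv2) and the standard library are available. Lean on these libraries where they do the work, as an engineer would, in place of code of your own. Each camera call takes 0.05 s, during which the arm holds its last target. There are 200 camera calls.

## Working session

There is one attempt and no reset: what is moved stays moved. The work goes in short steps, Python scripts to look and compute and a tool call to move; the robot and the scene stay as the last step left them, time stands still between calls to the robot, and variables do not carry over. Pictures are saved under pics/ and viewed, at most 10 in all, crops included, and the job is handed in when it is done.

Besides the shell and the picture viewer there is one more tool, called after "Call:" by a JSON object that holds its "op" and its "data", one argument or row to a line. carry_out: Moves the arm, as the interface text tells. Its arguments: {"type":"object","properties":{"increments":{"type":"array","items":{"type":"array"}},"grip_force":{"type":"number"}},"required":["increments"]}

```bash
mkdir -p pics; ls
python3 - <<'E'
from rig import arm
import cv2,numpy as np
s=arm.state();print({k:np.round(v,3).tolist() for k,v in s.items()})
for n in ("top","side"):
    d=arm.snapshot(n);cv2.imwrite(f"pics/{n}0.png",d["color"][:,:,::-1]);np.savez(f"{n}0.npz",**d)
    print(n,d["fx"],d["cx"],d["cy"],d["R"].round(3).tolist(),d["t"].round(3).tolist())
a=np.hstack([cv2.imread("pics/top0.png"),cv2.imread("pics/side0.png")])
E
```

```text
pics
{'time_s': 0.0, 'qpos': [-1.408, 0.105, 0.096, 1.564, 0.0, 1.353], 'qd': [0.001, 0.0, -0.002, 0.001, -0.001, -0.0], 'tau': [0.002, -55.692, 50.367, 0.016, -0.0, 0.0], 'ee_pos': [0.223, -0.557, 0.231], 'eef_rot': [[0.928, 0.372, -0.0], [0.372, -0.928, 0.001], [0.0, -0.001, -1.0]], 'ft_force': [-0.228, -1.004, -0.304], 'ft_torque': [0.039, 0.036, -0.052], 'finger_force': 0.0, 'grip_width': 0.085}
top 396.83021460710887 252.61618234489495 186.37247063432062 [[-0.006, -1.0, -0.004], [-0.997, 0.006, -0.081], [0.081, 0.003, -0.997]] [0.047, 0.614, 1.322]
side 482.1654090617581 253.1348734666164 200.57871238579656 [[-0.833, -0.554, 0.008], [-0.383, 0.566, -0.731], [0.4, -0.611, -0.683]] [0.505, 0.31, 1.303]
```

View pics/top0.png

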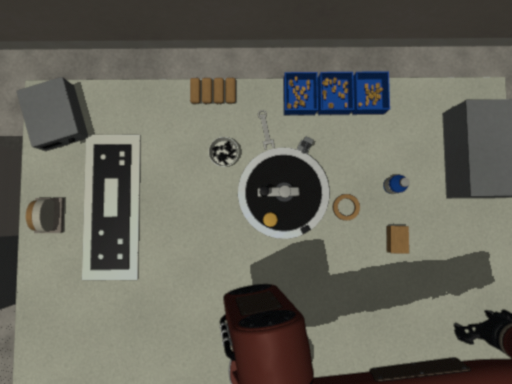

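View pics/side0.png

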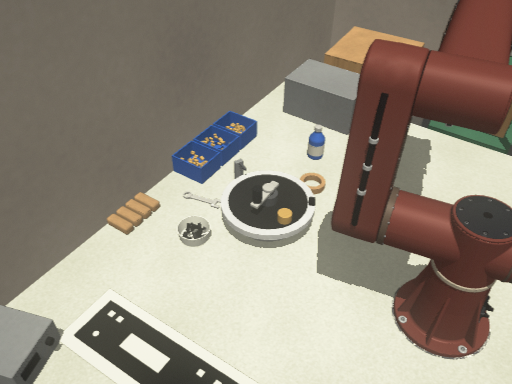

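Top view: platter centre at about (284,192), black knob at about (263,192), weight at (270,220), index block at (306,230), and pointer post at (307,145). Next I'll measure these.

```bash
cat > h.py <<'E'
import numpy as np,cv2
from rig import arm
def ray(d,u,v,z):
    r=np.array([(u-d["cx"])/d["fx"],(v-d["cy"])/d["fy"],1.]);R=d["R"];C=-R.T@d["t"];w=R.T@r
    return C+w*(z-C[2])/w[2]
def cloud(d):
    v,u=np.mgrid[:384,:512];Z=d["range_z"]
    P=np.stack([(u-d["cx"])/d["fx"]*Z,(v-d["cy"])/d["fy"]*Z,Z],-1)
    return (P-d["t"])@d["R"]
E
python3 - <<'E'
from h import *
for n in("top","side"):
    d=dict(np.load(n+"0.npz"));P=cloud(d);c=d["color"].astype(int)
    g=c.min(2)
    # white/alu platter rim: height 0.065..0.085
    near=np.hypot(P[...,0]-0.56,P[...,1]+0.03)<0.25
    m=near&(abs(P[...,2]-0.075)<0.008)
    xs=P[m][:,:2];
    cn=cv2.findContours(m.astype(np.uint8),0,1)[0];k=max(cn,key=cv2.contourArea)[:,0]
    if n=="top":print("box",k.min(0),k.max(0))
    pts=np.array([ray(d,u,v,0.075)[:2] for u,v in cv2.convexHull(k)[:,0]])
    A=np.c_[2*pts,np.ones(len(pts))];s=np.linalg.lstsq(A,(pts**2).sum(1),rcond=None)[0]
    r=np.sqrt(s[2]+s[0]**2+s[1]**2);print(n,"platter",s[:2],"r",r,"res",np.abs(np.hypot(*(pts-s[:2]).T)-r).max())
    for nm,lo,hi in(("knobtop",.165,.185),("z95-110",.088,.112),("arm",.112,.135)):
        q=near&(P[...,2]>lo)&(P[...,2]<hi);N,l,st,ce=cv2.connectedComponentsWithStats(q.astype(np.uint8))
        for i in range(1,N):
            if st[i,4]>5: print(" ",nm,st[i],P[l==i].mean(0).round(4),c[l==i].mean(0).round(0))
d=dict(np.load("top0.npz"));print(cv2.imwrite("pics/z0.png",cv2.resize(d["color"][130:250,220:380,::-1],None,fx=5,fy=5,interpolation=2)))
E
```

```text
box [238 148] [328 238]
top platter [ 0.58951191 -0.05625451] r 0.1487448738811268 res 0.000692205638758242
  knobtop [259 186  10  10  76] [0.5886 0.0086 0.1736] [34. 34. 33.]
  z95-110 [301 136  12  17  85] [ 0.7485 -0.1317  0.1041] [79. 81. 78.]
  z95-110 [276 183  16   5  47] [ 0.6111 -0.0566  0.1064] [65. 66. 64.]
  z95-110 [275 196  18   6  63] [ 0.5691 -0.0552  0.1062] [60. 60. 60.]
  z95-110 [263 213  14  14 150] [ 0.5015 -0.0104  0.104 ] [152. 120.  54.]
  arm [267 186  32  12 268] [ 0.5892 -0.0536  0.1247] [126. 125. 118.]
  arm [258 188   5   9  20] [0.5857 0.023  0.1208] [96. 96. 90.]
side platter [ 0.5858568  -0.05313402] r 0.1512108828253639 res 0.003823984987693013
  knobtop [253 185  10   9  71] [0.5851 0.0106 0.1724] [65. 65. 60.]
  z95-110 [234 158  13  13  81] [ 0.7468 -0.1297  0.1024] [133. 134. 125.]
  z95-110 [264 189  14  15 113] [ 0.5693 -0.0479  0.1022] [86. 86. 81.]
  z95-110 [310 197   6   4  11] [ 0.4686 -0.1282  0.09  ] [92. 91. 81.]
  z95-110 [278 208  15  15 173] [ 0.498  -0.0056  0.1023] [195. 160.  95.]
  arm [251 181  28  28 253] [ 0.5838 -0.0337  0.1247] [173. 170. 157.]
True
```

View pics/z0.png

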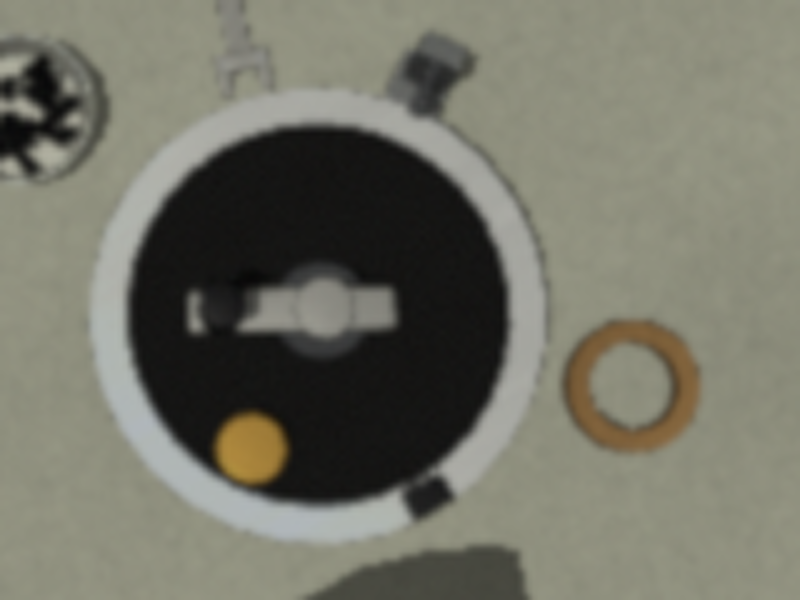

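The close-up shows the crank arm along world +y, with the knob at crop (228,308). The block is at crop (428,496), the pointer tip near (425,110) and the weight at (251,448). Knob at roughly (0.5875, 0.0096), centre roughly (0.588, -0.055), giving a radius of 65 mm as specified. I'll turn the tool to yaw 90° (tool x = world y, tool y = world x) and move over it.

Call:
{"op": "carry_out", "data": {
  "increments": [
    [[0,0,0],[0,0,-8.52],85],
    [[0,0,0],[0,0,-8.52],85],
    [[0,0,0],[0,0,-8.52],85],
    [[0,0,0],[0,0,-8.52],85],
    [[0,0,0],[0,0,-8.52],85],
    [[0,0,0],[0,0,-8.52],85],
    [[0,0,0],[0,0,-8.52],85],
    [[0,0,0],[0,0,-8.52],85],
    [[35,23,0],[0,0,0],85],
    [[35,23,0],[0,0,0],85],
    [[35,23,0],[0,0,0],85],
    [[35,23,0],[0,0,0],85],
    [[35,23,0],[0,0,0],85],
    [[35,23,0],[0,0,0],85],
    [[35,23,0],[0,0,0],85],
    [[35,23,0],[0,0,0],85],
    [[35,23,0],[0,0,0],85],
    [[35,23,0],[0,0,0],85],
    [[35,23,0],[0,0,0],85],
    [[35,23,0],[0,0,0],85]
  ],
  "grip_force": 30
}}

```text
time_s: 2.1
ee_pos: [0.4998, -0.1354, 0.231]
eef_rot: [[0.0, 1.0, -0.0], [1.0, -0.0, 0.0], [0.0, -0.0, -1.0]]
ft_force: [0.1, -0.6, -0.2]
grip_width: 0.0852
finger_force: 0.0
```

Run:
```python
from h import *
s=arm.state();print({k:np.round(v,4).tolist() for k,v in s.items()})
```

```text
{'time_s': 2.1, 'qpos': [-0.5176, -0.1468, -0.1508, 1.5669, -0.0001, 1.0536], 'qd': [0.8453, 0.3595, 0.3239, -0.0387, -0.0013, 0.8382], 'tau': [-5.6954, -46.7996, 47.8738, 0.6385, 0.0523, -1.3772], 'ee_pos': [0.4998, -0.1354, 0.231], 'eef_rot': [[0.0003, 1.0, -0.0002], [1.0, -0.0003, 0.0], [0.0, -0.0002, -1.0]], 'ft_force': [0.1022, -0.6205, -0.1638], 'ft_torque': [-0.0056, 0.0087, -0.0108], 'finger_force': 0.0, 'grip_width': 0.0852}
```

Call:
{"op": "carry_out", "data": {
  "increments": [
    [[36.5,22,0],[0,0,0],85],
    [[36.5,22,0],[0,0,0],85],
    [[36.5,22,0],[0,0,0],85],
    [[36.5,22,0],[0,0,0],85],
    [[0,0,20],[0,0,0],85],
    [[0,0,25],[0,0,0],85],
    [[0,0,25],[0,0,0],85],
    [[0,0,19],[0,0,0],85],
    [[0,0,10],[0,0,0],60],
    [[0,0,0],[0,0,0],40],
    [[0,0,0],[0,0,0],20],
    [[0,0,0],[0,0,0],20],
    [[0,0,0],[0,0,0],20],
    [[0,0,0],[0,0,0],20]
  ],
  "grip_force": 30
}}

```text
time_s: 3.5
ee_pos: [0.588, 0.0086, 0.1337]
eef_rot: [[0.0, 1.0, 0.002], [1.0, -0.0, -0.001], [-0.001, 0.002, -1.0]]
ft_force: [0.3, -0.0, 6.3]
grip_width: 0.0293
finger_force: 30.8
```

```bash
cat >> h.py <<'E'
C=np.array([.5885,-.0555]) 
def blobs(d,C=C):
    """block (black on rim band), weight (brass) angles about the platter axis"""
    out={}
    c=d["color"].astype(int)
    P=np.zeros((384,512,2));v,u=np.mgrid[:384,:512]
    def proj(z):
        r=np.stack([(u-d["cx"])/d["fx"],(v-d["cy"])/d["fy"],np.ones(u.shape)],-1)@d["R"];o=-d["R"].T@d["t"]
        return o[:2]+r[...,:2]*((z-o[2])/r[...,2])[...,None]
    h=cv2.cvtColor(d["color"],cv2.COLOR_RGB2HSV)
    for nm,z,lo,hi,m in(("block",.081,.131,.146,c.max(2)<75),("weight",.105,.07,.13,(h[...,0]>12)&(h[...,0]<28)&(h[...,1]>110)&(c.max(2)>90))):
        p=proj(z)-C;r=np.hypot(*p.transpose(2,0,1))
        q=m&(r>lo)&(r<hi)
        N,l,st,ce=cv2.connectedComponentsWithStats(q.astype(np.uint8))
        out[nm]=[(int(st[i,4]),round(float(np.degrees(np.arctan2(*p[l==i].mean(0)[::-1]))),1),round(float(np.hypot(*p[l==i].mean(0)))*1000)) for i in range(1,N) if st[i,4]>4]
    return out
E
python3 - <<'E'
from h import *
for n in("top","side"):
    print(n,"old",blobs(dict(np.load(n+"0.npz"))))
for n in("top","side"):
    d=arm.snapshot(n);np.savez(n+"1.npz",**d);print(n,blobs(d))
    if n=="side":cv2.imwrite("pics/s1.png",cv2.resize(d["color"][100:300,150:400,::-1],None,fx=3,fy=3))
s=arm.state();print({k:np.round(v,4).tolist() for k,v in s.items() if k!="tau"})
E
```

```text
top old {'block': [(37, -149.1, 138)], 'weight': [(157, 152.7, 98)]}
side old {'block': [(30, -150.8, 138)], 'weight': [(174, 149.4, 105)]}
top {'block': [(106, 33.9, 136), (15, 70.4, 143), (100, 121.3, 137), (47, -150.2, 138), (120, 164.8, 136)], 'weight': []}
side {'block': [(87, -39.0, 135), (36, -150.9, 139)], 'weight': [(168, 149.0, 105)]}
{'time_s': 3.6, 'qpos': [-0.2075, 0.069, -0.1168, 1.3827, -0.0001, 1.3637], 'qd': [0.0013, -0.0002, -0.0007, 0.0002, 0.0013, 0.0002], 'ee_pos': [0.5881, 0.0086, 0.1337], 'eef_rot': [[0.0004, 1.0, 0.0023], [1.0, -0.0004, -0.0006], [-0.0006, 0.0023, -1.0]], 'ft_force': [0.4271, -0.0029, 6.7027], 'ft_torque': [-0.0302, 0.0212, -0.0507], 'finger_force': 30.8688, 'grip_width': 0.029}
```

View pics/s1.png

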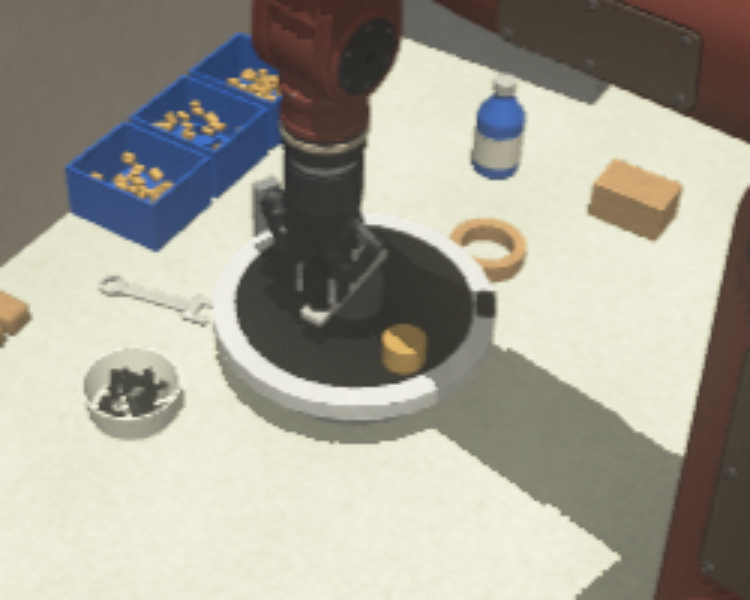

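The side view shows the fingers on the knob (crop about (330,290)), the block at (486,303) and the weight at (404,348). Measured opening is 29 mm, so the knob is held. I'll print rows for the circle and start winding.

```bash
cat >> h.py <<'E'
def rows(th0,steps):
    th=np.radians(th0+np.r_[0,np.cumsum(steps)]);p=np.round(65*np.c_[np.sin(th),np.cos(th)],1);q=np.diff(p,axis=0).round(1)
    print("["+",".join(f"[[{a:g},{b:g},0],[0,0,0],20]" for a,b in q)+"]  end",np.degrees(th[-1]))
CC={"top":np.array([.5895,-.0563]),"side":np.array([.5859,-.0531])}
E
python3 - <<'E'
from h import *
rows(90,[3,6,9,12]+[15]*6)
# pointer in the first pictures: dark pixels at z=.1, r 130..170
for n in("top","side"):
    d=dict(np.load(n+"0.npz"));P=cloud(d);v,u=np.mgrid[:384,:512]
    q=(abs(P[...,2]-.1)<.012)&(np.hypot(P[...,0]-CC[n][0],P[...,1]-CC[n][1])>.132)&(np.hypot(P[...,0]-.75,P[...,1]+.13)<.07)
    p=P[q][:,:2]-CC[n];r=np.hypot(*p.T);a=np.degrees(np.arctan2(p[:,1],p[:,0]))
    for lo,hi in((.13,.15),(.15,.17),(.17,.205)):
        k=(r>lo)&(r<hi);print(n,lo,k.sum(),a[k].mean().round(2),d["color"][q][k].mean(0).round() if k.any() else"")
for n in("top","side"):print(n,blobs(dict(np.load(n+"0.npz")),CC[n]))
E
```

```text
[[[-0.1,-3.4,0],[0,0,0],20],[[-0.7,-6.8,0],[0,0,0],20],[[-2.4,-9.9,0],[0,0,0],20],[[-5.5,-12.4,0],[0,0,0],20],[[-10.3,-13.5,0],[0,0,0],20],[[-13.5,-10.3,0],[0,0,0],20],[[-15.7,-6.5,0],[0,0,0],20],[[-16.8,-2.2,0],[0,0,0],20],[[-16.8,2.2,0],[0,0,0],20],[[-15.7,6.5,0],[0,0,0],20]]  end 210.00000000000003
top 0.13 8 -25.4 [82. 83. 81.]
top 0.15 14 -25.5 [58. 58. 58.]
top 0.17 63 -25.36 [84. 85. 82.]
side 0.13 8 -26.31 [127. 127. 117.]
side 0.15 12 -25.59 [102. 102.  97.]
side 0.17 61 -25.34 [140. 141. 131.]
top {'block': [(38, -149.7, 138)], 'weight': [(157, 152.6, 99)]}
side {'block': [(30, -149.3, 137)], 'weight': [(184, 149.5, 103)]}
```

Call:
{"op": "carry_out", "data": {
  "increments": [
    [[-0.1,-3.4,0],[0,0,0],20],
    [[-0.7,-6.8,0],[0,0,0],20],
    [[-2.4,-9.9,0],[0,0,0],20],
    [[-5.5,-12.4,0],[0,0,0],20],
    [[-10.3,-13.5,0],[0,0,0],20],
    [[-13.5,-10.3,0],[0,0,0],20],
    [[-15.7,-6.5,0],[0,0,0],20],
    [[-16.8,-2.2,0],[0,0,0],20],
    [[-16.8,2.2,0],[0,0,0],20],
    [[-15.7,6.5,0],[0,0,0],20]
  ]
}}

```text
time_s: 4.6
ee_pos: [0.5323, -0.0894, 0.1336]
eef_rot: [[0.0, 1.0, 0.004], [1.0, -0.0, 0.0], [0.0, 0.004, -1.0]]
ft_force: [11.5, 6.8, 3.7]
grip_width: 0.0293
finger_force: 31.3
```

```bash
cat >> h.py <<'E'
def look(tag,th0=None,steps=None,cams=("side",)):
    for n in cams:
        t=arm.state()["time_s"];d=arm.snapshot(n);np.savez(n+tag+".npz",**d);print(n,"t",round(t,3),blobs(d,CC[n]))
    s=arm.state();print({k:np.round(s[k],4).tolist() for k in("time_s","ee_pos","ft_force","ft_torque","grip_width")})
    p=s["ee_pos"][:2]-np.array([.588,-.0564]);print("knob deg",np.degrees(np.arctan2(p[1],p[0])).round(1),"r",np.hypot(*p).round(4))
    if steps is not None: rows(th0,steps)
E
python3 -c "
from h import *
look('2',210,[15]*20,('side','top'))"
```

```text
side t 4.6 {'block': [(108, -97.7, 134)], 'weight': [(199, -179.9, 101)]}
top t 4.65 {'block': [(105, -86.5, 137), (48, -127.0, 138), (136, -167.6, 136)], 'weight': []}
{'time_s': 4.7, 'ee_pos': [0.5332, -0.0904, 0.1336], 'ft_force': [5.2529, 2.984, 6.6753], 'ft_torque': [0.6023, -1.1086, -0.0462], 'grip_width': 0.0295}
knob deg -148.2 r 0.0645
[[[-13.5,10.3,0],[0,0,0],20],[[-10.3,13.5,0],[0,0,0],20],[[-6.5,15.7,0],[0,0,0],20],[[-2.2,16.8,0],[0,0,0],20],[[2.2,16.8,0],[0,0,0],20],[[6.5,15.7,0],[0,0,0],20],[[10.3,13.5,0],[0,0,0],20],[[13.5,10.3,0],[0,0,0],20],[[15.7,6.5,0],[0,0,0],20],[[16.8,2.2,0],[0,0,0],20],[[16.8,-2.2,0],[0,0,0],20],[[15.7,-6.5,0],[0,0,0],20],[[13.5,-10.3,0],[0,0,0],20],[[10.3,-13.5,0],[0,0,0],20],[[6.5,-15.7,0],[0,0,0],20],[[2.2,-16.8,0],[0,0,0],20],[[-2.2,-16.8,0],[0,0,0],20],[[-6.5,-15.7,0],[0,0,0],20],[[-10.3,-13.5,0],[0,0,0],20],[[-13.5,-10.3,0],[0,0,0],20]]  end 510.00000000000006
```

Call:
{"op": "carry_out", "data": {
  "increments": [
    [[-13.5,10.3,0],[0,0,0],20],
    [[-10.3,13.5,0],[0,0,0],20],
    [[-6.5,15.7,0],[0,0,0],20],
    [[-2.2,16.8,0],[0,0,0],20],
    [[2.2,16.8,0],[0,0,0],20],
    [[6.5,15.7,0],[0,0,0],20],
    [[10.3,13.5,0],[0,0,0],20],
    [[13.5,10.3,0],[0,0,0],20],
    [[15.7,6.5,0],[0,0,0],20],
    [[16.8,2.2,0],[0,0,0],20],
    [[16.8,-2.2,0],[0,0,0],20],
    [[15.7,-6.5,0],[0,0,0],20],
    [[13.5,-10.3,0],[0,0,0],20],
    [[10.3,-13.5,0],[0,0,0],20],
    [[6.5,-15.7,0],[0,0,0],20],
    [[2.2,-16.8,0],[0,0,0],20],
    [[-2.2,-16.8,0],[0,0,0],20],
    [[-6.5,-15.7,0],[0,0,0],20],
    [[-10.3,-13.5,0],[0,0,0],20],
    [[-13.5,-10.3,0],[0,0,0],20]
  ]
}}

```text
time_s: 6.7
ee_pos: [0.5317, -0.0246, 0.1337]
eef_rot: [[0.0, 1.0, 0.003], [1.0, -0.0, -0.002], [-0.002, 0.003, -1.0]]
ft_force: [9.6, -4.2, 3.0]
grip_width: 0.0294
finger_force: 31.3
```

```bash
python3 -c "
from h import *
look('3',510,[15]*10,('side','top'))"
```

```text
side t 6.7 {'block': [(7, -49.1, 138), (98, -78.5, 133), (34, 70.2, 139)], 'weight': [(172, 20.1, 96)]}
top t 6.75 {'block': [(36, 76.3, 138), (24, -138.8, 137), (168, 175.7, 134)], 'weight': [(143, 19.6, 99)]}
{'time_s': 6.8, 'ee_pos': [0.5314, -0.0257, 0.1336], 'ft_force': [1.3472, -1.2435, 6.1074], 'ft_torque': [-0.258, -0.2685, -0.0118], 'grip_width': 0.0294}
knob deg 151.5 r 0.0644
[[[-15.7,-6.5,0],[0,0,0],20],[[-16.8,-2.2,0],[0,0,0],20],[[-16.8,2.2,0],[0,0,0],20],[[-15.7,6.5,0],[0,0,0],20],[[-13.5,10.3,0],[0,0,0],20],[[-10.3,13.5,0],[0,0,0],20],[[-6.5,15.7,0],[0,0,0],20],[[-2.2,16.8,0],[0,0,0],20],[[2.2,16.8,0],[0,0,0],20],[[6.5,15.7,0],[0,0,0],20]]  end 660.0
```

Call:
{"op": "carry_out", "data": {
  "increments": [
    [[-15.7,-6.5,0],[0,0,0],20],
    [[-16.8,-2.2,0],[0,0,0],20],
    [[-16.8,2.2,0],[0,0,0],20],
    [[-15.7,6.5,0],[0,0,0],20],
    [[-13.5,10.3,0],[0,0,0],20],
    [[-10.3,13.5,0],[0,0,0],20],
    [[-6.5,15.7,0],[0,0,0],20],
    [[-2.2,16.8,0],[0,0,0],20],
    [[2.2,16.8,0],[0,0,0],20],
    [[6.5,15.7,0],[0,0,0],20]
  ]
}}

```text
time_s: 7.8
ee_pos: [0.621, -0.1131, 0.1335]
eef_rot: [[0.001, 1.0, 0.001], [1.0, -0.001, -0.0], [-0.0, 0.001, -1.0]]
ft_force: [-3.4, 4.9, 12.0]
grip_width: 0.0292
finger_force: 32.1
```

```bash
python3 -c "
from h import *
look('4',660,[15]*10,('side','top'))
rows(660,[16]*10);rows(660,[17]*10)"
```

```text
side t 7.8 {'block': [(21, -57.1, 140), (8, -68.6, 139), (37, 178.4, 138)], 'weight': [(175, 119.3, 103)]}
top t 7.85 {'block': [(23, -29.4, 138), (50, -52.5, 139), (192, -107.5, 133), (88, 170.4, 137)], 'weight': [(157, 125.0, 99)]}
{'time_s': 7.9, 'ee_pos': [0.6218, -0.1124, 0.1336], 'ft_force': [0.2601, 0.6873, 10.7034], 'ft_torque': [0.2293, -0.0011, 0.0063], 'grip_width': 0.0291}
knob deg -58.9 r 0.0655
[[[10.3,13.5,0],[0,0,0],20],[[13.5,10.3,0],[0,0,0],20],[[15.7,6.5,0],[0,0,0],20],[[16.8,2.2,0],[0,0,0],20],[[16.8,-2.2,0],[0,0,0],20],[[15.7,-6.5,0],[0,0,0],20],[[13.5,-10.3,0],[0,0,0],20],[[10.3,-13.5,0],[0,0,0],20],[[6.5,-15.7,0],[0,0,0],20],[[2.2,-16.8,0],[0,0,0],20]]  end 810.0
[[[11.1,14.3,0],[0,0,0],20],[[14.7,10.6,0],[0,0,0],20],[[17,6.2,0],[0,0,0],20],[[18,1.2,0],[0,0,0],20],[[17.7,-3.7,0],[0,0,0],20],[[16,-8.5,0],[0,0,0],20],[[13,-12.6,0],[0,0,0],20],[[9.1,-15.7,0],[0,0,0],20],[[4.3,-17.5,0],[0,0,0],20],[[-0.6,-18.1,0],[0,0,0],20]]  end 820.0
[[[12,15,0],[0,0,0],20],[[15.8,10.9,0],[0,0,0],20],[[18.3,5.8,0],[0,0,0],20],[[19.2,0.2,0],[0,0,0],20],[[18.5,-5.5,0],[0,0,0],20],[[16,-10.6,0],[0,0,0],20],[[12.2,-14.8,0],[0,0,0],20],[[7.4,-17.8,0],[0,0,0],20],[[1.8,-19.1,0],[0,0,0],20],[[-3.8,-18.8,0],[0,0,0],20]]  end 830.0
```

```bash
python3 -c "
from h import *
rows(660,[17.5]*6+[16.5]*14)"
```

```text
[[[12.4,15.4,0],[0,0,0],20],[[16.4,11,0],[0,0,0],20],[[19,5.5,0],[0,0,0],20],[[19.8,-0.4,0],[0,0,0],20],[[18.7,-6.3,0],[0,0,0],20],[[16,-11.7,0],[0,0,0],20],[[11.1,-15,0],[0,0,0],20],[[6.5,-17.5,0],[0,0,0],20],[[1.2,-18.6,0],[0,0,0],20],[[-4.1,-18.2,0],[0,0,0],20],[[-9.1,-16.3,0],[0,0,0],20],[[-13.4,-13,0],[0,0,0],20],[[-16.5,-8.7,0],[0,0,0],20],[[-18.3,-3.6,0],[0,0,0],20],[[-18.6,1.7,0],[0,0,0],20],[[-17.3,6.9,0],[0,0,0],20],[[-14.6,11.6,0],[0,0,0],20],[[-10.8,15.2,0],[0,0,0],20],[[-6,17.7,0],[0,0,0],20],[[-0.7,18.6,0],[0,0,0],20]]  end 995.9999999999999
```

Call:
{"op": "carry_out", "data": {
  "increments": [
    [[12.4,15.4,0],[0,0,0],20],
    [[16.4,11,0],[0,0,0],20],
    [[19,5.5,0],[0,0,0],20],
    [[19.8,-0.4,0],[0,0,0],20],
    [[18.7,-6.3,0],[0,0,0],20],
    [[16,-11.7,0],[0,0,0],20],
    [[11.1,-15,0],[0,0,0],20],
    [[6.5,-17.5,0],[0,0,0],20],
    [[1.2,-18.6,0],[0,0,0],20],
    [[-4.1,-18.2,0],[0,0,0],20],
    [[-9.1,-16.3,0],[0,0,0],20],
    [[-13.4,-13,0],[0,0,0],20],
    [[-16.5,-8.7,0],[0,0,0],20],
    [[-18.3,-3.6,0],[0,0,0],20],
    [[-18.6,1.7,0],[0,0,0],20],
    [[-17.3,6.9,0],[0,0,0],20],
    [[-14.6,11.6,0],[0,0,0],20],
    [[-10.8,15.2,0],[0,0,0],20],
    [[-6,17.7,0],[0,0,0],20],
    [[-0.7,18.6,0],[0,0,0],20]
  ]
}}

```text
time_s: 9.9
ee_pos: [0.5954, -0.1214, 0.1335]
eef_rot: [[0.001, 1.0, 0.001], [1.0, -0.001, 0.001], [0.001, 0.001, -1.0]]
ft_force: [-0.9, 9.5, 12.8]
grip_width: 0.0292
finger_force: 32.1
```

```bash
python3 -c "
from h import *
look('5',996,[16.5]*20)
rows(996,[16]*20);rows(996,[17]*20)"
```

```text
side t 9.9 {'block': [(23, -69.4, 138), (7, -80.9, 139), (34, 45.2, 138)], 'weight': [(156, -5.1, 93)]}
{'time_s': 9.95, 'ee_pos': [0.5974, -0.121, 0.1335], 'ft_force': [-0.2723, 4.6062, 13.2267], 'ft_torque': [0.7922, 0.1137, -0.029], 'grip_width': 0.0291}
knob deg -81.7 r 0.0653
[[[4.5,18.1,0],[0,0,0],20],[[9.6,16,0],[0,0,0],20],[[13.7,12.7,0],[0,0,0],20],[[16.7,8.2,0],[0,0,0],20],[[18.4,3.2,0],[0,0,0],20],[[18.5,-2.2,0],[0,0,0],20],[[17.2,-7.4,0],[0,0,0],20],[[14.3,-11.9,0],[0,0,0],20],[[10.4,-15.5,0],[0,0,0],20],[[5.5,-17.8,0],[0,0,0],20],[[0.2,-18.7,0],[0,0,0],20],[[-5,-17.9,0],[0,0,0],20],[[-10,-15.8,0],[0,0,0],20],[[-14,-12.3,0],[0,0,0],20],[[-16.9,-7.8,0],[0,0,0],20],[[-18.5,-2.7,0],[0,0,0],20],[[-18.5,2.7,0],[0,0,0],20],[[-16.9,7.8,0],[0,0,0],20],[[-14,12.3,0],[0,0,0],20],[[-10,15.8,0],[0,0,0],20]]  end 1326.0
[[[4.3,17.5,0],[0,0,0],20],[[9.1,15.7,0],[0,0,0],20],[[13,12.6,0],[0,0,0],20],[[16,8.5,0],[0,0,0],20],[[17.7,3.7,0],[0,0,0],20],[[18,-1.2,0],[0,0,0],20],[[17,-6.2,0],[0,0,0],20],[[14.7,-10.6,0],[0,0,0],20],[[11.1,-14.3,0],[0,0,0],20],[[6.8,-16.8,0],[0,0,0],20],[[1.9,-18,0],[0,0,0],20],[[-3.2,-17.8,0],[0,0,0],20],[[-7.9,-16.2,0],[0,0,0],20],[[-12.1,-13.5,0],[0,0,0],20],[[-15.4,-9.6,0],[0,0,0],20],[[-17.4,-5,0],[0,0,0],20],[[-18,0,0],[0,0,0],20],[[-17.4,5,0],[0,0,0],20],[[-15.4,9.6,0],[0,0,0],20],[[-12.1,13.5,0],[0,0,0],20]]  end 1316.0
[[[4.8,18.6,0],[0,0,0],20],[[10,16.4,0],[0,0,0],20],[[14.4,12.7,0],[0,0,0],20],[[17.5,8,0],[0,0,0],20],[[19,2.5,0],[0,0,0],20],[[19,-3.2,0],[0,0,0],20],[[17.2,-8.6,0],[0,0,0],20],[[13.9,-13.2,0],[0,0,0],20],[[9.5,-16.7,0],[0,0,0],20],[[4.1,-18.8,0],[0,0,0],20],[[-1.5,-19.1,0],[0,0,0],20],[[-7,-17.9,0],[0,0,0],20],[[-12,-15,0],[0,0,0],20],[[-15.8,-10.9,0],[0,0,0],20],[[-18.3,-5.8,0],[0,0,0],20],[[-19.2,-0.2,0],[0,0,0],20],[[-18.5,5.5,0],[0,0,0],20],[[-16,10.6,0],[0,0,0],20],[[-12.2,14.8,0],[0,0,0],20],[[-7.4,17.8,0],[0,0,0],20]]  end 1336.0
```

Call:
{"op": "carry_out", "data": {
  "increments": [
    [[4.5,18.1,0],[0,0,0],20],
    [[9.6,16,0],[0,0,0],20],
    [[13.7,12.7,0],[0,0,0],20],
    [[16.7,8.2,0],[0,0,0],20],
    [[18.4,3.2,0],[0,0,0],20],
    [[18.5,-2.2,0],[0,0,0],20],
    [[17.2,-7.4,0],[0,0,0],20],
    [[14.3,-11.9,0],[0,0,0],20],
    [[10.4,-15.5,0],[0,0,0],20],
    [[5.5,-17.8,0],[0,0,0],20],
    [[0.2,-18.7,0],[0,0,0],20],
    [[-5,-17.9,0],[0,0,0],20],
    [[-10,-15.8,0],[0,0,0],20],
    [[-14,-12.3,0],[0,0,0],20],
    [[-16.9,-7.8,0],[0,0,0],20],
    [[-18.5,-2.7,0],[0,0,0],20],
    [[-18.5,2.7,0],[0,0,0],20],
    [[-16.9,7.8,0],[0,0,0],20],
    [[-14,12.3,0],[0,0,0],20],
    [[-10,15.8,0],[0,0,0],20]
  ]
}}

```text
time_s: 11.95
ee_pos: [0.5623, -0.1162, 0.1335]
eef_rot: [[0.001, 1.0, 0.003], [1.0, -0.001, 0.001], [0.001, 0.003, -1.0]]
ft_force: [5.6, 12.0, 9.6]
grip_width: 0.029
finger_force: 32.0
```

```bash
cat > fit.py <<'E'
from h import *
from scipy.optimize import least_squares
# crank history: (start time, list of deg/row), 0 elsewhere; observations (t, block travel deg from start)
H=[(3.6,[3,6,9,12]+[15]*6),(4.7,[15]*20),(6.8,[15]*10),(7.9,[17.5]*6+[16.5]*14),(9.95,[16.5]*20)]
O=[(6.7,70.2),(7.8,178.4),(9.9,405.2)]
def sim(p,T,H,dt=.005,th=-149.5,w=0.,t0=3.6):
    tau,dry,vis=p;N=int(round((T-t0)/dt));out=np.zeros((N+1,3));out[0]=t0,th,w   # deg, deg/s
    for i in range(N):
        t=t0+i*dt;wc=0
        for s,l in H:
            k=int((t-s+1e-6)/.1)
            if s-1e-6<=t<s+.1*len(l)-1e-6: wc=l[k]*10
        a=(wc-w-vis*w)/tau;d=dry/tau
        if w==0 and abs(a)<=d: a=0
        else: a-=d*np.sign(w if w else a)
        w2=w+a*dt
        if w*w2<0:w2=0
        th+=w2*dt;w=w2;out[i+1]=t+dt,th,w
    return out
def fit(H,O):
    f=lambda p:np.r_[[np.interp(t,S[:,0],S[:,1])-y for t,y in O],(p[0]-1.16)*3,(p[2]-.15)*10] if (S:=sim(p,O[-1][0],H)) is not None else 0
    r=least_squares(f,[1.16,20,.15],bounds=([.4,0,0],[3,80,.8]),x_scale=[.3,10,.1],diff_step=1e-2);print("fit tau,dry,vis",r.x.round(3),"res",r.fun.round(1));return r.x
E
python3 - <<'E'
from h import *
look('6',1326,[16.5]*20)
from fit import *
p=fit(H,O);S=sim(p,12.0,H)
for t in(6.7,7.8,9.0,9.9,11,11.95):i=int(round((t-3.6)/.005));print(t,(S[i,1]).round(1),"rpm",(S[i,2]/6).round(2))
E
```

```text
side t 11.95 {'block': [(24, -81.1, 138), (10, -93.9, 140)], 'weight': [(167, -141.2, 93)]}
{'time_s': 12.0, 'ee_pos': [0.5645, -0.1169, 0.1335], 'ft_force': [1.2329, 5.857, 10.3939], 'ft_torque': [1.1319, -0.3835, -0.0027], 'grip_width': 0.0293}
knob deg -111.2 r 0.0649
[[[-5,17.9,0],[0,0,0],20],[[0.2,18.7,0],[0,0,0],20],[[5.5,17.8,0],[0,0,0],20],[[10.4,15.5,0],[0,0,0],20],[[14.3,11.9,0],[0,0,0],20],[[17.2,7.4,0],[0,0,0],20],[[18.5,2.2,0],[0,0,0],20],[[18.4,-3.2,0],[0,0,0],20],[[16.7,-8.2,0],[0,0,0],20],[[13.7,-12.7,0],[0,0,0],20],[[9.6,-16,0],[0,0,0],20],[[4.5,-18.1,0],[0,0,0],20],[[-0.7,-18.6,0],[0,0,0],20],[[-6,-17.7,0],[0,0,0],20],[[-10.8,-15.2,0],[0,0,0],20],[[-14.6,-11.6,0],[0,0,0],20],[[-17.3,-6.9,0],[0,0,0],20],[[-18.6,-1.7,0],[0,0,0],20],[[-18.3,3.6,0],[0,0,0],20],[[-16.5,8.7,0],[0,0,0],20]]  end 1656.0
fit tau,dry,vis [ 0.914 14.282  0.279] res [ 0.7 -1.4  0.5 -0.7  1.3]
6.7 70.9 rpm 17.21
7.8 177.0 rpm 16.96
9.0 301.9 rpm 18.91
9.9 405.7 rpm 19.43
11 529.6 rpm 19.26
11.95 640.4 rpm 19.54
```

```bash
python3 -c "
from h import *
rows(1326,[17]*20)"
```

```text
[[[-5.1,18.5,0],[0,0,0],20],[[0.5,19.2,0],[0,0,0],20],[[6.1,18.2,0],[0,0,0],20],[[11.1,15.7,0],[0,0,0],20],[[15.3,11.7,0],[0,0,0],20],[[18,6.7,0],[0,0,0],20],[[19.2,1.2,0],[0,0,0],20],[[18.6,-4.5,0],[0,0,0],20],[[16.6,-9.8,0],[0,0,0],20],[[13,-14.2,0],[0,0,0],20],[[8.3,-17.3,0],[0,0,0],20],[[2.8,-19,0],[0,0,0],20],[[-2.8,-19,0],[0,0,0],20],[[-8.3,-17.3,0],[0,0,0],20],[[-13,-14.2,0],[0,0,0],20],[[-16.6,-9.8,0],[0,0,0],20],[[-18.6,-4.5,0],[0,0,0],20],[[-19.2,1.2,0],[0,0,0],20],[[-18,6.7,0],[0,0,0],20],[[-15.3,11.7,0],[0,0,0],20]]  end 1666.0
```

Call:
{"op": "carry_out", "data": {
  "increments": [
    [[-5.1,18.5,0],[0,0,0],20],
    [[0.5,19.2,0],[0,0,0],20],
    [[6.1,18.2,0],[0,0,0],20],
    [[11.1,15.7,0],[0,0,0],20],
    [[15.3,11.7,0],[0,0,0],20],
    [[18,6.7,0],[0,0,0],20],
    [[19.2,1.2,0],[0,0,0],20],
    [[18.6,-4.5,0],[0,0,0],20],
    [[16.6,-9.8,0],[0,0,0],20],
    [[13,-14.2,0],[0,0,0],20],
    [[8.3,-17.3,0],[0,0,0],20],
    [[2.8,-19,0],[0,0,0],20],
    [[-2.8,-19,0],[0,0,0],20],
    [[-8.3,-17.3,0],[0,0,0],20],
    [[-13,-14.2,0],[0,0,0],20],
    [[-16.6,-9.8,0],[0,0,0],20],
    [[-18.6,-4.5,0],[0,0,0],20],
    [[-19.2,1.2,0],[0,0,0],20],
    [[-18,6.7,0],[0,0,0],20],
    [[-15.3,11.7,0],[0,0,0],20]
  ]
}}

```text
time_s: 14.0
ee_pos: [0.5436, -0.1038, 0.1336]
eef_rot: [[0.0, 1.0, 0.004], [1.0, -0.0, 0.001], [0.001, 0.004, -1.0]]
ft_force: [11.4, 12.0, 8.1]
grip_width: 0.0291
finger_force: 31.8
```

Run:
```python
from h import *
look('7',1666,[17]*20)
from fit import *
H.append((12.0,[17]*20));O.append((11.95,638.9));p=fit(H,O);S=sim(p,14.0,H)
for t in(9,11.95,14):i=int(round((t-3.6)/.005));print(t,(S[i,1]).round(1),(S[i,1]+180)%360-180,"rpm",(S[i,2]/6).round(2))
```

```text
side t 14.0 {'block': [(51, -89.7, 138), (29, 164.2, 138)], 'weight': [(176, 106.9, 103)]}
{'time_s': 14.05, 'ee_pos': [0.5457, -0.1054, 0.1336], 'ft_force': [5.1374, 3.4166, 6.8059], 'ft_torque': [0.8234, -0.9306, 0.0034], 'grip_width': 0.0294}
knob deg -130.8 r 0.0647
[[[-11.1,15.7,0],[0,0,0],20],[[-6.1,18.2,0],[0,0,0],20],[[-0.5,19.2,0],[0,0,0],20],[[5.1,18.5,0],[0,0,0],20],[[10.3,16.2,0],[0,0,0],20],[[14.7,12.5,0],[0,0,0],20],[[17.6,7.7,0],[0,0,0],20],[[19.1,2.2,0],[0,0,0],20],[[18.9,-3.5,0],[0,0,0],20],[[17,-8.9,0],[0,0,0],20],[[13.7,-13.5,0],[0,0,0],20],[[9.2,-16.9,0],[0,0,0],20],[[3.8,-18.8,0],[0,0,0],20],[[-1.8,-19.1,0],[0,0,0],20],[[-7.4,-17.8,0],[0,0,0],20],[[-12.2,-14.8,0],[0,0,0],20],[[-16,-10.6,0],[0,0,0],20],[[-18.5,-5.5,0],[0,0,0],20],[[-19.2,0.2,0],[0,0,0],20],[[-18.3,5.8,0],[0,0,0],20]]  end 2006.0000000000002
fit tau,dry,vis [ 0.927 12.379  0.3  ] res [ 0.9 -1.3  0.1  0.3 -0.7  1.5]
9 301.8 -58.23445898216022 rpm 18.85
11.95 639.2 -80.83823755654021 rpm 19.47
14 878.6 158.62207385605325 rpm 20.08
```

Call:
{"op": "carry_out", "data": {
  "increments": [
    [[-11.1,15.7,0],[0,0,0],20],
    [[-6.1,18.2,0],[0,0,0],20],
    [[-0.5,19.2,0],[0,0,0],20],
    [[5.1,18.5,0],[0,0,0],20],
    [[10.3,16.2,0],[0,0,0],20],
    [[14.7,12.5,0],[0,0,0],20],
    [[17.6,7.7,0],[0,0,0],20],
    [[19.1,2.2,0],[0,0,0],20],
    [[18.9,-3.5,0],[0,0,0],20],
    [[17,-8.9,0],[0,0,0],20],
    [[13.7,-13.5,0],[0,0,0],20],
    [[9.2,-16.9,0],[0,0,0],20],
    [[3.8,-18.8,0],[0,0,0],20],
    [[-1.8,-19.1,0],[0,0,0],20],
    [[-7.4,-17.8,0],[0,0,0],20],
    [[-12.2,-14.8,0],[0,0,0],20],
    [[-16,-10.6,0],[0,0,0],20],
    [[-18.5,-5.5,0],[0,0,0],20],
    [[-19.2,0.2,0],[0,0,0],20],
    [[-18.3,5.8,0],[0,0,0],20]
  ]
}}

```text
time_s: 16.05
ee_pos: [0.5303, -0.0858, 0.1336]
eef_rot: [[0.0, 1.0, 0.004], [1.0, -0.0, -0.0], [-0.0, 0.004, -1.0]]
ft_force: [14.8, 7.2, 4.3]
grip_width: 0.0294
finger_force: 31.7
```

Run:
```python
from h import *
look('8')
from fit import *
H+=[(12.0,[17]*20),(14.05,[17]*20)];O+=[(11.95,638.9),(14.0,884.2)];p=fit(H,O);S=sim(p,20.1,H+[(16.1,[15,13,11,9,7,5,3,1])])
for t in(14,16.05,17.1,18.1,20.0):i=int(round((t-3.6)/.005));print(t,(S[i,1]).round(1),(S[i,1]+180)%360-180,"rpm",(S[i,2]/6).round(2))
rows(2006,[15,13,11,9,7,5,3,1]);rows(2006,[17]*10+[15,13,11,9,7,5,3,1])
```

```text
side t 16.05 {'block': [(82, -90.4, 135), (33, 46.1, 138)], 'weight': [(159, -4.4, 93)]}
{'time_s': 16.1, 'ee_pos': [0.5319, -0.0881, 0.1336], 'ft_force': [5.1127, -1.6269, 5.8223], 'ft_torque': [0.2279, -0.9651, -0.0232], 'grip_width': 0.0294}
knob deg -150.5 r 0.0645
fit tau,dry,vis [ 0.84  21.635  0.21 ] res [ 0.6 -2.1  0.4  2.3 -1.4 -1.   0.6]
14 882.8 162.7519427139864 rpm 20.3
16.05 1126.9 46.880557935033494 rpm 20.33
17.1 1217.2 137.22474008993436 rpm 6.74
18.1 1230.5 150.47037850607535 rpm 0.0
20.0 1230.5 150.47037850607535 rpm 0.0
[[[-14.1,9.3,0],[0,0,0],20],[[-10,10.9,0],[0,0,0],20],[[-6.3,10.7,0],[0,0,0],20],[[-3.6,9.6,0],[0,0,0],20],[[-1.7,7.7,0],[0,0,0],20],[[-0.6,5.7,0],[0,0,0],20],[[-0.2,3.4,0],[0,0,0],20],[[0,1.1,0],[0,0,0],20]]  end 2070.0
[[[-15.8,10.9,0],[0,0,0],20],[[-12,15,0],[0,0,0],20],[[-7,17.9,0],[0,0,0],20],[[-1.5,19.1,0],[0,0,0],20],[[4.1,18.8,0],[0,0,0],20],[[9.5,16.7,0],[0,0,0],20],[[13.9,13.2,0],[0,0,0],20],[[17.2,8.6,0],[0,0,0],20],[[19,3.2,0],[0,0,0],20],[[19,-2.5,0],[0,0,0],20],[[15.6,-6.8,0],[0,0,0],20],[[11.7,-8.9,0],[0,0,0],20],[[8,-9.5,0],[0,0,0],20],[[5.2,-8.8,0],[0,0,0],20],[[3.1,-7.3,0],[0,0,0],20],[[1.6,-5.5,0],[0,0,0],20],[[0.7,-3.3,0],[0,0,0],20],[[0.2,-1.1,0],[0,0,0],20]]  end 2240.0
```

Run:
```python
from fit import *
H+=[(12.0,[17]*20),(14.05,[17]*20)];p=[.84,21.6,.21];q=[17]*13+[15,13,11,9,6,4,2];S=sim(p,20.1,H+[(16.1,q)]);print(S[-1])
rows(2006,q)
```

```text
[  20.1        1387.52871486    0.        ]
[[[-15.8,10.9,0],[0,0,0],20],[[-12,15,0],[0,0,0],20],[[-7,17.9,0],[0,0,0],20],[[-1.5,19.1,0],[0,0,0],20],[[4.1,18.8,0],[0,0,0],20],[[9.5,16.7,0],[0,0,0],20],[[13.9,13.2,0],[0,0,0],20],[[17.2,8.6,0],[0,0,0],20],[[19,3.2,0],[0,0,0],20],[[19,-2.5,0],[0,0,0],20],[[17.5,-8,0],[0,0,0],20],[[14.4,-12.7,0],[0,0,0],20],[[10,-16.4,0],[0,0,0],20],[[4.6,-16.4,0],[0,0,0],20],[[0.4,-14.7,0],[0,0,0],20],[[-2.3,-12.2,0],[0,0,0],20],[[-3.6,-9.6,0],[0,0,0],20],[[-3.2,-6,0],[0,0,0],20],[[-2.5,-3.8,0],[0,0,0],20],[[-1.3,-1.8,0],[0,0,0],20]]  end 2287.0
```

Call:
{"op": "carry_out", "data": {
  "increments": [
    [[-15.8,10.9,0],[0,0,0],20],
    [[-12,15,0],[0,0,0],20],
    [[-7,17.9,0],[0,0,0],20],
    [[-1.5,19.1,0],[0,0,0],20],
    [[4.1,18.8,0],[0,0,0],20],
    [[9.5,16.7,0],[0,0,0],20],
    [[13.9,13.2,0],[0,0,0],20],
    [[17.2,8.6,0],[0,0,0],20],
    [[19,3.2,0],[0,0,0],20],
    [[19,-2.5,0],[0,0,0],20],
    [[17.5,-8,0],[0,0,0],20],
    [[14.4,-12.7,0],[0,0,0],20],
    [[10,-16.4,0],[0,0,0],20],
    [[4.6,-16.4,0],[0,0,0],20],
    [[0.4,-14.7,0],[0,0,0],20],
    [[-2.3,-12.2,0],[0,0,0],20],
    [[-3.6,-9.6,0],[0,0,0],20],
    [[-3.2,-6,0],[0,0,0],20],
    [[-2.5,-3.8,0],[0,0,0],20],
    [[-1.3,-1.8,0],[0,0,0],20]
  ]
}}

```text
time_s: 18.1
ee_pos: [0.5487, -0.0052, 0.1336]
eef_rot: [[0.001, 1.0, 0.001], [1.0, -0.001, -0.001], [-0.001, 0.001, -1.0]]
ft_force: [-0.4, 0.1, 11.2]
grip_width: 0.029
finger_force: 32.2
```

Call:
{"op": "carry_out", "data": {
  "increments": [
    [[0,0,0],[0,0,0],20],
    [[0,0,0],[0,0,0],20],
    [[0,0,0],[0,0,0],20],
    [[0,0,0],[0,0,0],20],
    [[0,0,0],[0,0,0],20],
    [[0,0,0],[0,0,0],20],
    [[0,0,0],[0,0,0],20],
    [[0,0,0],[0,0,0],20],
    [[0,0,0],[0,0,0],20],
    [[0,0,0],[0,0,0],20],
    [[0,0,0],[0,0,0],20],
    [[0,0,0],[0,0,0],20]
  ]
}}

```text
time_s: 19.3
ee_pos: [0.5491, -0.0049, 0.1336]
eef_rot: [[0.001, 1.0, 0.001], [1.0, -0.001, -0.001], [-0.001, 0.001, -1.0]]
ft_force: [0.1, 0.8, 10.4]
grip_width: 0.029
finger_force: 32.3
```

Run:
```python
from h import *
look('9',cams=("side","top","side","top"))
d=dict(np.load("side9.npz"));e=dict(np.load("top9.npz"))
a=cv2.resize(d["color"][130:270,190:330],None,fx=2.8,fy=4);a=cv2.resize(d["color"][130:265,195:330],(400,400));b=cv2.resize(e["color"][125:260,215:350],(400,400))
cv2.imwrite("pics/n9.png",np.hstack([a,b])[:,:,::-1])
```

```text
side t 19.3 {'block': [(10, -36.7, 138), (77, -60.9, 136)], 'weight': [(78, -114.6, 96)]}
top t 19.35 {'block': [(41, -51.0, 138), (214, 164.2, 132)], 'weight': [(44, -108.0, 111)]}
side t 19.4 {'block': [(88, -57.9, 135)], 'weight': [(77, -114.5, 96)]}
top t 19.45 {'block': [(41, -51.0, 138), (216, 164.3, 132)], 'weight': [(43, -107.9, 111)]}
{'time_s': 19.5, 'ee_pos': [0.5491, -0.0049, 0.1336], 'ft_force': [0.2114, -0.3404, 10.9443], 'ft_torque': [0.1372, 0.0625, 0.0323], 'grip_width': 0.0291}
knob deg 127.1 r 0.0646
```

View pics/n9.png

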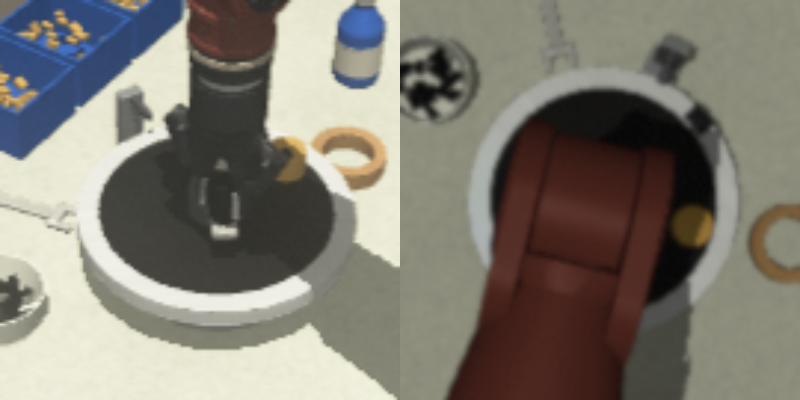

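Top half: the platter stands still with the block at (703,118), and the pointer is at about (680,78). The block is at -51° and the target is -25.4°, so I'll nudge it on.

```bash
cat > nud.py <<'E'
from fit import *
def nud(th0,goal,shape,ps=([.84,21.6,.21],[.92,12.4,.3],[1.0,25,.1])):
    from scipy.optimize import brentq
    tr=lambda k,p:sim(p,5,[(0.,list(k*np.array(shape)))],th=0.,t0=0.)[-1,1]
    s=np.sign(goal);k=brentq(lambda k:tr(s*k,ps[0])-goal,.2,40);st=np.round(s*k*np.array(shape),1);print(st,[tr(1,p) if 0 else sim(p,5,[(0.,list(st))],th=0.,t0=0.)[-1,1].round(1) for p in ps]);rows(th0,st)
E
python3 -c "
from nud import *
nud(2287,24.5,[.33,.67,1,1,1,1,.67,.33])"
```

```text
[ 3.4  6.9 10.3 10.3 10.3 10.3  6.9  3.4] [np.float64(24.4), np.float64(29.8), np.float64(21.7)]
[[[-2.4,-3,0],[0,0,0],20],[[-5.4,-5.7,0],[0,0,0],20],[[-9.3,-7.1,0],[0,0,0],20],[[-10.3,-5.3,0],[0,0,0],20],[[-11.2,-3.4,0],[0,0,0],20],[[-11.6,-1.4,0],[0,0,0],20],[[-7.8,0.3,0],[0,0,0],20],[[-3.8,0.5,0],[0,0,0],20]]  end 2348.8
```

Call:
{"op": "carry_out", "data": {
  "increments": [
    [[-2.4,-3,0],[0,0,0],20],
    [[-5.4,-5.7,0],[0,0,0],20],
    [[-9.3,-7.1,0],[0,0,0],20],
    [[-10.3,-5.3,0],[0,0,0],20],
    [[-11.2,-3.4,0],[0,0,0],20],
    [[-11.6,-1.4,0],[0,0,0],20],
    [[-7.8,0.3,0],[0,0,0],20],
    [[-3.8,0.5,0],[0,0,0],20],
    [[0,0,0],[0,0,0],20],
    [[0,0,0],[0,0,0],20],
    [[0,0,0],[0,0,0],20],
    [[0,0,0],[0,0,0],20],
    [[0,0,0],[0,0,0],20],
    [[0,0,0],[0,0,0],20],
    [[0,0,0],[0,0,0],20],
    [[0,0,0],[0,0,0],20],
    [[0,0,0],[0,0,0],20],
    [[0,0,0],[0,0,0],20]
  ]
}}

```text
time_s: 21.3
ee_pos: [0.5245, -0.0668, 0.1336]
eef_rot: [[0.0, 1.0, 0.003], [1.0, -0.0, -0.001], [-0.001, 0.003, -1.0]]
ft_force: [2.9, -0.0, 9.0]
grip_width: 0.029
finger_force: 31.9
```

Run:
```python
from h import *
look('10',cams=("side","top"))
d=dict(np.load("side10.npz"));e=dict(np.load("top10.npz"))
a=cv2.resize(d["color"][150:200,220:290],(400,300),interpolation=2);b=cv2.resize(e["color"][130:180,270:340],(400,300),interpolation=2)
cv2.imwrite("pics/n10.png",np.hstack([a,b])[:,:,::-1])
```

```text
side t 21.3 {'block': [(90, -88.4, 134), (26, -23.7, 139)], 'weight': [(11, -76.6, 76)]}
top t 21.35 {'block': [(37, -23.9, 138), (106, -99.9, 137), (59, -139.8, 138), (109, 178.5, 137)], 'weight': []}
{'time_s': 21.4, 'ee_pos': [0.5245, -0.0668, 0.1336], 'ft_force': [3.7818, 0.6786, 8.5175], 'ft_torque': [0.1204, -0.7282, -0.0418], 'grip_width': 0.029}
knob deg -170.7 r 0.0644
```

View pics/n10.png

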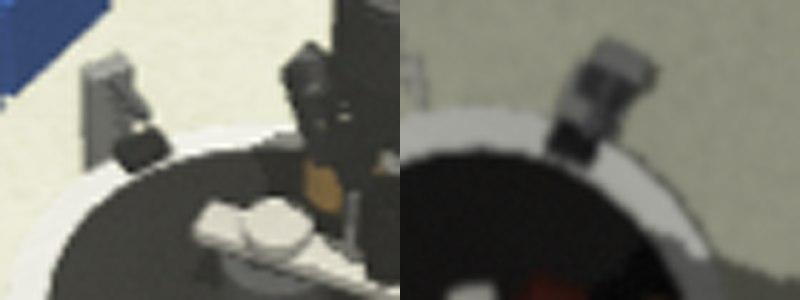

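The block now stands under the pointer in both crops: left at (143,150), right at (572,143). I'll refine the residual angle with polar profiles.

```bash
cat > pol.py <<'E'
from h import *
def prof(d,n,z,r0,r1,a,C=None):
    C=CC[n] if C is None else C
    A,Rr=np.meshgrid(np.radians(a),np.arange(r0,r1,.001));X=np.stack([C[0]+Rr*np.cos(A),C[1]+Rr*np.sin(A),np.full(A.shape,z)],-1)
    c=X@d["R"].T+d["t"];u=c[...,0]/c[...,2]*d["fx"]+d["cx"];v=c[...,1]/c[...,2]*d["fy"]+d["cy"]
    g=cv2.cvtColor(d["color"],cv2.COLOR_RGB2GRAY)
    return cv2.remap(g,u.astype(np.float32),v.astype(np.float32),cv2.INTER_CUBIC).astype(float)
def edges(p,a):
    # half-level crossings around the dark dip
    i=p.argmin();h=(p.min()+np.median(p))/2;l=i
    while l>0 and p[l]<h:l-=1
    r=i
    while r<len(p)-1 and p[r]<h:r+=1
    return a[l],a[r],(a[l]+a[r])/2
E
python3 - <<'E'
from pol import *
a=np.arange(-55,5,.25)
for n in("top","side"):
    for tag,c in(("10",-25),("0",-149.5),("3",73)):
        d=dict(np.load(n+tag+".npz"));b=a+25+c
        for r0,r1 in((.130,.134),(.134,.140)):
            print(n,tag,r0,edges(prof(d,n,.086,r0,r1,b).mean(0),b))
    d=dict(np.load(n+"0.npz"))
    for r0,r1 in((.142,.150),(.150,.158),(.158,.168)):print(n,"pointer",r0,edges(prof(d,n,.1,r0,r1,a).mean(0),a))
E
```

```text
top 10 0.13 (np.float64(-30.0), np.float64(-17.25), np.float64(-23.625))
top 10 0.134 (np.float64(-30.0), np.float64(-17.5), np.float64(-23.75))
top 0 0.13 (np.float64(-156.25), np.float64(-143.5), np.float64(-149.875))
top 0 0.134 (np.float64(-156.25), np.float64(-143.5), np.float64(-149.875))
top 3 0.13 (np.float64(70.0), np.float64(82.75), np.float64(76.375))
top 3 0.134 (np.float64(70.5), np.float64(82.75), np.float64(76.625))
top pointer 0.142 (np.float64(-30.5), np.float64(-23.75), np.float64(-27.125))
top pointer 0.15 (np.float64(-31.5), np.float64(-22.75), np.float64(-27.125))
top pointer 0.158 (np.float64(-30.75), np.float64(-19.25), np.float64(-25.0))
side 10 0.13 (np.float64(-29.75), np.float64(-15.25), np.float64(-22.5))
side 10 0.134 (np.float64(-30.0), np.float64(-15.5), np.float64(-22.75))
side 0 0.13 (np.float64(-159.5), np.float64(-142.25), np.float64(-150.875))
side 0 0.134 (np.float64(-159.5), np.float64(-142.25), np.float64(-150.875))
side 3 0.13 (np.float64(64.25), np.float64(78.5), np.float64(71.375))
side 3 0.134 (np.float64(64.0), np.float64(79.25), np.float64(71.625))
side pointer 0.142 (np.float64(-27.5), np.float64(-8.0), np.float64(-17.75))
side pointer 0.15 (np.float64(-28.25), np.float64(-11.0), np.float64(-19.625))
side pointer 0.158 (np.float64(-28.5), np.float64(-13.5), np.float64(-21.0))
```

Run:
```python
from pol import *
for n in("top","side"):
    d=dict(np.load(n+"0.npz"));P=cloud(d)
    q=(abs(P[...,2]-.106)<.004)&(np.hypot(P[...,0]-.75,P[...,1]+.13)<.05);p=P[q][:,:2]-CC[n];m=(p.min(0)+p.max(0))/2
    (c,wh,an)=cv2.minAreaRect(p.astype(np.float32)*1000);print(n,q.sum(),"post",np.degrees(np.arctan2(c[1],c[0])),np.hypot(*c),wh,an)
    w=(P[...,2]>.092)&(P[...,2]<.104);p=P-np.r_[CC[n],0];r=np.hypot(p[...,0],p[...,1]);an=np.degrees(np.arctan2(p[...,1],p[...,0]))
    k=w&(r>.138)&(r<.168)&(abs(an+25)<8);print(" blade",np.c_[r[k]*1000,an[k],P[k][:,2]*1000].round(1).tolist())
from nud import *
nud(2348.8,-1.7,[.5,1,.5]);nud(2348.8,-1.7,[.5,1,1,.5])
```

```text
top 70 post -25.60702458203193 167.1372941151652 (28.83694076538086, 54.17854690551758) 63.22396469116211
 blade [[166.3, -25.1, 103.4], [168.0, -26.1, 102.1], [164.9, -26.6, 102.4], [156.0, -25.5, 103.6], [151.8, -24.9, 102.9], [150.3, -26.5, 102.5], [147.4, -27.1, 102.4], [140.2, -24.1, 103.3], [143.5, -26.5, 100.1]]
side 50 post -25.521981121308905 173.598060056603 (30.20526123046875, 55.359375) 60.166465759277344
 blade [[167.5, -26.3, 102.2], [166.0, -24.7, 101.0], [161.3, -25.1, 103.8], [159.9, -26.1, 103.5], [159.1, -27.4, 102.7], [160.7, -24.9, 100.1], [155.2, -26.6, 102.1], [152.6, -24.6, 101.8], [149.7, -25.4, 102.9], [145.6, -27.4, 103.8], [149.2, -25.3, 99.1], [147.3, -26.3, 99.4], [145.6, -27.4, 99.5], [143.6, -25.5, 98.6]]
[-3.3 -6.6 -3.3] [np.float64(-1.7), np.float64(-3.0), np.float64(-1.2)]
[[[3.7,-0.5,0],[0,0,0],20],[[7.4,-0.3,0],[0,0,0],20],[[3.8,0.2,0],[0,0,0],20]]  end 2335.6000000000004
[-2.4 -4.9 -4.9 -2.4] [np.float64(-1.7), np.float64(-3.3), np.float64(-1.1)]
[[[2.7,-0.4,0],[0,0,0],20],[[5.5,-0.4,0],[0,0,0],20],[[5.6,0.1,0],[0,0,0],20],[[2.7,0.2,0],[0,0,0],20]]  end 2334.2000000000003
```

Call:
{"op": "carry_out", "data": {
  "increments": [
    [[3.5,-0.5,0],[0,0,0],20],
    [[7,-0.3,0],[0,0,0],20],
    [[3.6,0.2,0],[0,0,0],20],
    [[0,0,0],[0,0,0],20],
    [[0,0,0],[0,0,0],20],
    [[0,0,0],[0,0,0],20],
    [[0,0,0],[0,0,0],20],
    [[0,0,0],[0,0,0],20],
    [[0,0,0],[0,0,0],20]
  ]
}}

```text
time_s: 22.3
ee_pos: [0.5237, -0.0528, 0.1336]
eef_rot: [[0.001, 1.0, 0.002], [1.0, -0.001, -0.001], [-0.001, 0.002, -1.0]]
ft_force: [2.1, -1.4, 7.8]
grip_width: 0.0293
finger_force: 32.0
```

Run:
```python
from pol import *
look('11',cams=("side","top"))
a=np.arange(-55,5,.25)
for n in("top","side"):
    d=dict(np.load(n+"11.npz"));print(n,[np.round(edges(prof(d,n,.086,r,r+.004,a).mean(0),a),2).tolist() for r in(.130,.134)])
```

```text
side t 22.3 {'block': [(84, -80.4, 136), (27, -25.8, 139), (15, -110.2, 138)], 'weight': [(7, -95.6, 88)]}
top t 22.35 {'block': [(37, -25.7, 138), (226, -120.8, 129), (87, 172.7, 138)], 'weight': []}
{'time_s': 22.4, 'ee_pos': [0.5238, -0.0528, 0.1336], 'ft_force': [2.0992, -0.0562, 9.3502], 'ft_torque': [0.04, -0.5627, 0.0045], 'grip_width': 0.0293}
knob deg 176.8 r 0.0643
top [[-32.0, -19.5, -25.75], [-32.0, -19.5, -25.75]]
side [[-31.75, -17.5, -24.62], [-32.0, -17.75, -24.88]]
```

Call:
{"op": "carry_out", "data": {
  "increments": [
    [[0,0,0],[0,0,0],32],
    [[0,0,0],[0,0,0],36],
    [[0,0,0],[0,0,0],42],
    [[0,0,0],[0,0,0],48],
    [[0,0,0],[0,0,0],48],
    [[0,0,0],[0,0,0],48],
    [[0,0,-5],[0,0,0],48],
    [[0,0,-10],[0,0,0],48],
    [[0,0,-20],[0,0,0],48],
    [[0,0,-30],[0,0,0],48],
    [[0,0,-30],[0,0,0],48],
    [[0,0,-25],[0,0,0],48],
    [[-10,-20,-10],[0,0,0],48],
    [[-20,-35,0],[0,0,0],48],
    [[-20,-35,0],[0,0,0],48],
    [[-20,-30,0],[0,0,0],48],
    [[-5,-5,0],[0,0,0],48],
    [[0,0,0],[0,0,0],48],
    [[0,0,0],[0,0,0],48]
  ]
}}

```text
time_s: 24.3
ee_pos: [0.398, -0.1268, 0.2628]
eef_rot: [[0.001, 1.0, 0.001], [1.0, -0.001, -0.0], [-0.0, 0.001, -1.0]]
ft_force: [-0.5, 0.2, -0.3]
grip_width: 0.0481
finger_force: 0.0
```

Run:
```python
from pol import *
look('12',cams=("side","top"))
a=np.arange(-55,5,.25)
for n in("top","side"):
    d=dict(np.load(n+"12.npz"));print(n,[np.round(edges(prof(d,n,.086,r,r+.004,a).mean(0),a),2).tolist() for r in(.130,.134)])
e=[cv2.resize(dict(np.load(n+"12.npz"))["color"],(400,300)) for n in("side","top")]
cv2.imwrite("pics/f12.png",np.hstack(e)[:,:,::-1])
```

```text
side t 24.3 {'block': [(26, -25.6, 139)], 'weight': [(115, -83.0, 94)]}
top t 24.35 {'block': [(36, -25.9, 138)], 'weight': [(150, -82.9, 98)]}
{'time_s': 24.4, 'ee_pos': [0.398, -0.1264, 0.2624], 'ft_force': [0.1286, 0.9469, 0.0026], 'ft_torque': [0.014, -0.0029, 0.0188], 'grip_width': 0.0478}
knob deg -159.8 r 0.2025
top [[-32.0, -19.5, -25.75], [-32.0, -19.5, -25.75]]
side [[-31.75, -17.5, -24.62], [-32.0, -17.75, -24.88]]
```

View pics/f12.png

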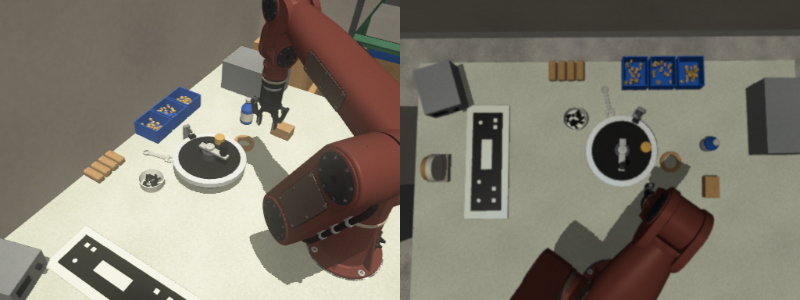

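The gripper is clear, with the block under the pointer (top half about (638,117)), the weight in its original place on the platter and the bench undisturbed.

```bash
python3 -c "
from rig import arm
print(arm.close_job())"
```

```text
the job is handed in; nothing more can be done
None
```

The job is done and handed in: camera measurements put the platter at about 19–20 rev/min for about 7 s (peak estimate about 20), and it now stands still with the index block within about 0.5° of the pointer tip, the knob released and the gripper clear, after about 24 s of the 58 s limit.

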